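# Heft two lidded die tubs and hand over the heavier at the bench pin

### The job

Two look-alike lidded aluminium tubs stand on the jeweller's bench; one holds a steel forming die, the other its light nylon twin. Press both lids fully home before lifting either tub, then lift the tubs in turn to feel which is heavier: stand the lighter one upright in the wooden tray, and finish holding the heavier one upright and still, well clear above the steel anvil plate of the bench pin, ready for the jeweller to take it - do not put it down or let go of it at the end. Keep the lids on, tip nothing over, and leave the other tools on the bench where they are.

Things in the scene. Friction and masses are not known exactly. Their poses are not given: they have to be found in the camera images.
- tub_a: One of two identical-looking round aluminium tubs with press-on lid, 52 mm across, standing on the bench. Origin: centre of its underside, z up. The plain side reaches 43 mm up; above it sits the lid, just as wide, 14 mm high, its flat top 58 mm up when home. Grip by the side. A loose die is shut inside: a tub weighs about 0.39 to 0.53 kg with the steel one, 0.11 to 0.16 kg with the nylon one.
- tub_b: The other tub, exactly like tub_a, holding the other die. Which tub holds which die, and which stands where, changes from run to run and cannot be seen.
- lid_a (a joint): How far tub_a's lid stands proud, in m: 0 = fully home, starts 3 to 8 mm proud. The lid slides straight down under a push of about 6 N plus a little for speed, stays where it is left, and stops hard when home.
- lid_b (a joint): The same for tub_b's lid.
- lid_a_top (a point): Centre of the flat top of tub_a's lid (top 48 mm across), the place to press straight down.
- lid_b_top (a point): Centre of the flat top of tub_b's lid.
- tray: Shallow open wooden tray fixed to the bench, outside 190 mm (its x) by 170 mm (its y) by 30 mm high, walls 8 mm thick, inner floor 8 mm above the bench, empty. Origin: centre of its underside, on the bench.
- pin: Bench pin fixed on the bench edge farthest from the robot: black iron clamp plate 72 by 76 mm, a raised bright steel anvil plate 40 by 50 mm on its robot side, and a notched wooden wedge reaching some 95 mm beyond the edge; nothing higher than 22 mm above the bench. Origin: on the edge at bench-top height, x away from the robot.
- pin_anvil (a point): Centre of the steel anvil plate's top, 17 mm above the bench.
- stump: Bystander: round black iron block with a wooden top, 100 mm across, 54 mm high. Origin: centre of its underside.
- hammer: Bystander: small hammer lying flat, 220 mm long. Origin: under the middle of its length.
- jar: Bystander: small jar with a metal cap, 44 mm across, 55 mm high. Origin: centre of its underside.
Things that resemble listed ones, but are neither listed nor needed, are in the scene too. What is shaped like the tub_a but orange or red is not meant.

How it is judged (in metres and radians):
On the way, in this order (a step that is already met when the one before it is completed fails the run):
1. both lids pressed fully home (within 1.5 mm) while both tubs stand on the bench (value of joint each of lid_a, lid_b below 0.0015 m and height (world z) of each of tub_a, tub_b below 0.006 m), for 0.2 s.
2. the lighter tub (under 2.4 N on the tray) stands upright and released on the tray's floor (((contact force between tub_a and tray between 0.6 and 2.4 N and contact force between tub_a and the fingers below 0.05 N and height (world z) of tub_a below 0.014 m and angle between tub_a's own z axis and vertical below 0.1 rad and linear speed of tub_a below 0.02 m/s) or (contact force between tub_b and tray between 0.6 and 2.4 N and contact force between tub_b and the fingers below 0.05 N and height (world z) of tub_b below 0.014 m and angle between tub_b's own z axis and vertical below 0.1 rad and linear speed of tub_b below 0.02 m/s))), for 0.3 s.
At the end, for the whole second after the job is handed in: One tub is gripped, upright (0.2 rad), still, underside 60-250 mm above the bench, within 35 mm of the anvil plate's centre, resting on nothing; the other stands released on the tray floor, upright, weighing under 2.4 N there (the lighter); both lids within 1.5 mm of home (value of joint each of lid_a, lid_b below 0.0015 m and ((contact force between tub_a and the fingers above 2 N and height (world z) of tub_a between 0.06 and 0.25 m and angle between tub_a's own z axis and vertical below 0.2 rad and horizontal distance between tub_a and pin_anvil below 0.035 m and linear speed of tub_a below 0.03 m/s and contact force between tub_a and pin below 0.05 N and contact force between tub_a and tray below 0.05 N and contact force between tub_a and tub_b below 0.05 N and contact force between tub_b and tray between 0.6 and 2.4 N and contact force between tub_b and the fingers below 0.05 N and height (world z) of tub_b below 0.014 m and angle between tub_b's own z axis and vertical below 0.1 rad and linear speed of tub_b below 0.02 m/s) or (contact force between tub_b and the fingers above 2 N and height (world z) of tub_b between 0.06 and 0.25 m and angle between tub_b's own z axis and vertical below 0.2 rad and horizontal distance between tub_b and pin_anvil below 0.035 m and linear speed of tub_b below 0.03 m/s and contact force between tub_b and pin below 0.05 N and contact force between tub_b and tray below 0.05 N and contact force between tub_b and tub_a below 0.05 N and contact force between tub_a and tray between 0.6 and 2.4 N and contact force between tub_a and the fingers below 0.05 N and height (world z) of tub_a below 0.014 m and angle between tub_a's own z axis and vertical below 0.1 rad and linear speed of tub_a below 0.02 m/s))); the arm keeps its last pose, push and grip.
It fails at once if a tub lifted more than 15 mm while either lid is more than 2 mm proud (height (world z) of any of tub_a, tub_b above 0.015 m and value of joint any of lid_a, lid_b above 0.002 m).
It fails at once if a tub tipped more than 0.6 rad (angle between any of tub_a, tub_b's own z axis and vertical above 0.6 rad).
It fails at once if stump block, hammer or jar moved more than 20 mm (distance of any of stump, hammer, jar from where it was at the start of the episode above 0.02 m).
It fails at once if stump block or jar tipped over (angle between any of stump, jar's own z axis and vertical above 0.5 rad).
It also fails if it takes over 72 s, if anything falls off the work surface, if the arm or the gripper's body presses on something with over 40 N, if the wrist force passes 120 N, or if a joint passes its speed limit or range.

### The arm

A 6-joint arm with a two-finger parallel gripper is mounted at the origin on the work surface. World frame = base frame: x ahead of the robot, y to its left, z up, the work surface at z = 0. Lengths are in m, angles in degrees, forces in N, time in s.
With the tool pointing down it reaches from about 0.35 to 0.925 m from the base axis. Payload 6.4 kg.
Tool frame: the origin (TCP) lies midway between the tips of the shut fingers; the grasp point (between the pads) lies 19 mm behind it (ctrl.tcp_to_grasp is the z of the grasp point in the tool frame, in m); z points along the fingers, y is the line along which they close (so a half turn about z gives the same grasp; the last joint's range is limited). The gripper opens to 85 mm and grips with 20 to 120 N. Pads are 22 mm wide; open, the fingers measure 114 mm over their backs; the gripper's body (76 mm by 85 mm) begins 54 mm behind the grasp point. The pads swing forward as they close: fully open they stand 13 mm farther back than shut.
Start: joints at [59.696, 14.043, 89.255, -0, 76.702, -9.975], TCP at [0.226, 0.61, 0.231] pointing down, gripper open.
Joint ranges: [-179.41, 179.41], [-58.25, 129.5], [7.25, 145.43], [-54.29, 234.29], [11.92, 165.04], [-157.13, 157.13]. Speed limits (degrees/s): [147.25, 147.25, 180, 180, 180, 180].

### API

Orientations are given as a 3x3 rotation matrix whose columns are the frame's x, y, z axes.
In Python, from bench import ctrl gives the robot as it stands.
- The arm moves only by the shell command python3 -m crank 'ROWS' [OPENING] [FORCE]. ROWS is text: rows parted by semicolons, each of 4 numbers parted by spaces: the shift along the tool's x, y, z in mm, then the turn about the tool's z in degrees. In form: x y z turn; .... A call has 1 to 8 rows; each row is the pose to reach, as a shift and turn from the pose commanded when the call began, along the tool's axes at that moment; what a row does not reach only later rows make up. A row lasts 1/12 s, in which the tool goes at most 41.7 mm and 7.16 degrees, less where a joint would pass 70% of its speed; a pose out of reach is approached as far as the arm can. A call with a gripper value outside its range is refused whole. OPENING is the opening, from 0 (shut) to 1 (fully open), set as the call begins (- or left out, the last holds). The fingers move at their own pace and stop on an object; FORCE is the grip in N (left out, the last holds). Time passes only in rows, so rows that repeat a pose let the fingers close. It gives the time, the measured TCP pose, the force, the opening and the grip force at its end, in the units of the state.
- ctrl.observe(): the state, without advancing time (a new reading comes with each control period).
- ctrl.snapshot(name): name is "scene" or "side" or "wrist"; returns (picture, depth): 400x640x3 uint8, red, green, blue; 400x640 float32, m along the optical axis (not along the pixel's ray), 0 where there is no reading.
- ctrl.camera_model(name): a dict with "fx", "fy", "cx", "cy" (pixels), "extrinsics" (4x4, takes a point from world to camera coordinates); the wrist camera has in their place "tool_from_camera" (4x4, takes a point from camera to tool coordinates, whose origin is the TCP and whose axes are the flange's). Camera axes: x right, y down, z forward; pixel columns grow to the right and rows downward; lengths in m; the calibration is good to about 2 mm. A picture is of the moment at which its call begins: read the wrist's pose just before it. camera_model takes no time and is no camera call.
- ctrl.job_done(): hands the job in; it is judged then, once.
Trained networks look in the newest picture that a camera, given by its name, has taken for a name from the list of things; names that differ only in an ending like _2 or _b are one class to them, and where a whole thing is asked for, a point or a joint stands for the part that bears it (a point fixed in the world has none). Each returns a list of dicts, best first, with "score" (0 to 1); they miss things now and then, are a little off and sometimes report something else, mostly with a low value. They report only what shows in the picture. A call takes as long as a camera call. They do not tell look-alikes from the thing itself.
- ctrl.look_for(camera, query): "bbox" ([centre column, centre row, width, height] in pixels, round what is visible of it).
- ctrl.regions_of(camera, query): "pixels" (400x640 bool, what is visible of it) and "bbox" ([centre column, centre row, width, height] in pixels, round what is visible of it).
The state is a dict: "t": time; "joint_pos": joint angles; "qd": joint speeds; "effort": joint torques, N m; "tool_pos": TCP position; "eef_rot": TCP orientation; "force": force on the tool from outside, world axes, zero at the start; "wrist_torque": the same for the moment, N m; "gripper_width": opening from 0.0 (shut) to 1.0 (fully open); "gripper_force": force on a finger pad.
Only numpy, scipy, OpenCV 4.12 (cv2) and the standard library are available. Lean on these libraries where they do the work, as an engineer would, in place of code of your own. Each camera call takes 0.05 s, during which the arm holds its last target. There are 200 camera calls.

## Working session

There is one attempt and no reset: what is moved stays moved. The work goes in short steps, Python scripts to look and compute and a shell command to move; the robot and the scene stay as the last step left them, time stands still between calls to the robot, and variables do not carry over. Pictures are saved under pics/ and viewed, at most 10 in all, crops included, and the job is handed in when it is done.

```bash
ls; mkdir -p pics; cat > h.py <<'E'
import numpy as np, cv2
from bench import ctrl
def snap(c):
    s=ctrl.observe(); im,d=ctrl.snapshot(c); m=ctrl.camera_model(c)
    if c=='wrist':
        T=np.eye(4);T[:3,:3]=np.array(s['eef_rot']);T[:3,3]=s['tool_pos']; W=T@np.array(m['tool_from_camera'])
    else: W=np.linalg.inv(np.array(m['extrinsics']))
    v,u=np.mgrid[:400,:640]
    P=np.stack([(u-m['cx'])/m['fx']*d,(v-m['cy'])/m['fy']*d,d,np.ones_like(d)],-1)@W.T
    P=P[...,:3]; P[d==0]=np.nan
    return im,P
def save(im,n): cv2.imwrite('pics/'+n+'.png',im[...,::-1])
def move(x,y,z):
    "shift in tool axes (mm) to bring TCP to world x,y,z"
    s=ctrl.observe(); return np.round(np.array(s['eef_rot']).T@(np.array([x,y,z])-s['tool_pos'])*1000,1)
E
python3 - <<'E'
from h import *
np.set_printoptions(precision=3,suppress=True)
s=ctrl.observe(); print(s)
for c in ('scene','side'):
    im,P=snap(c); save(im,c)
    for q in ('tub_a','tray','pin','stump','hammer','jar'):
        for r in ctrl.regions_of(c,q)[:4]:
            p=P[r['pixels']]; p=p[~np.isnan(p[:,0])]
            if len(p)<5: continue
            print(c,q,round(r['score'],2),np.array(r['bbox']).round(),'lo',np.percentile(p,3,axis=0),'hi',np.percentile(p,97,axis=0))
E
```

```text
pics
{'t': 0.0, 'joint_pos': array([59.696, 14.086, 89.325,  0.   , 76.703, -9.975]), 'qd': array([-0.038,  0.01 ,  0.008,  0.016,  0.038, -0.058]), 'effort': array([  0.001, -42.95 , -32.613,  -0.   ,   0.005,  -0.   ]), 'tool_pos': array([0.226, 0.609, 0.23 ]), 'eef_rot': array([[-0.938,  0.347, -0.001],
       [ 0.347,  0.938, -0.002],
       [ 0.   , -0.002, -1.   ]]), 'force': array([ 0.095, -0.368,  0.29 ]), 'wrist_torque': array([-0.006,  0.062,  0.007]), 'gripper_force': 0.0, 'gripper_width': 0.9980694010614444}
scene tub_a 0.73 [334. 193.  19.  29.] lo [ 0.458 -0.019  0.002] hi [0.504 0.03  0.066]
scene tub_a 0.69 [366. 226.  20.  30.] lo [0.467 0.134 0.004] hi [0.513 0.179 0.065]
scene tub_a 0.65 [401. 213.  20.  32.] lo [0.365 0.144 0.005] hi [0.405 0.185 0.061]
scene tub_a 0.56 [397. 245.  22.  36.] lo [0.446 0.231 0.003] hi [0.489 0.277 0.061]
scene tray 0.95 [280. 155.  79.  47.] lo [ 0.401 -0.392  0.004] hi [ 0.597 -0.205  0.032]
scene tray 0.5 [328. 163.  16.  25.] lo [ 0.394 -0.159  0.008] hi [ 0.428 -0.126  0.058]
scene pin 0.88 [252. 238.  70.  61.] lo [ 0.636 -0.6
[... 455 characters left out ...]
.268 0.059]
side tub_a 0.67 [307. 234.  24.  38.] lo [ 0.45  -0.022  0.002] hi [0.493 0.019 0.063]
side tub_a 0.66 [268. 205.  20.  32.] lo [0.458 0.127 0.005] hi [0.502 0.164 0.063]
side tub_a 0.65 [300. 179.  18.  29.] lo [0.598 0.156 0.001] hi [0.64  0.2   0.059]
side tray 0.64 [433. 317. 127. 120.] lo [ 0.392 -0.392  0.002] hi [ 0.591 -0.219  0.03 ]
side pin 0.93 [375. 200.  62.  32.] lo [ 0.637 -0.046 -0.003] hi [0.79  0.029 0.019]
side stump 0.75 [260. 164.  36.  30.] lo [0.566 0.287 0.002] hi [0.649 0.369 0.054]
side hammer 0.91 [187. 207.  75.  46.] lo [ 0.291  0.287 -0.001] hi [0.463 0.367 0.027]
side jar 0.72 [338. 289.  25.  36.] lo [ 0.382 -0.17   0.006] hi [ 0.418 -0.134  0.056]
```

```bash
python3 - <<'E'
import cv2
a=cv2.imread('pics/scene.png')[130:350,190:510];b=cv2.imread('pics/side.png')[130:350,150:470]
cv2.imwrite('pics/both.png',cv2.resize(cv2.vconcat([a,b]),None,fx=1.36,fy=1.36,interpolation=cv2.INTER_CUBIC) if 0 else cv2.hconcat([cv2.resize(x,(400,275),interpolation=cv2.INTER_CUBIC) for x in (a,b)]))
E
```

```text
(no output)
```

View pics/both.png

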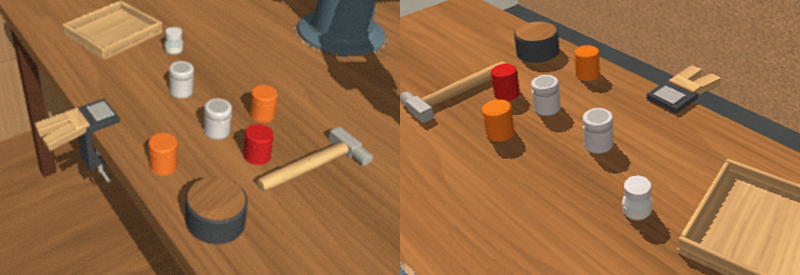

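View pics/scene.png

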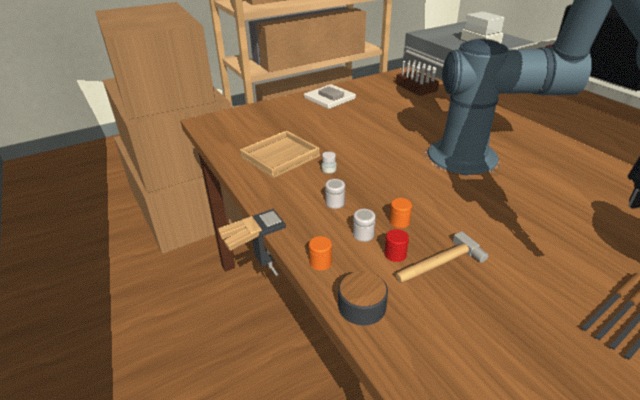

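The two grey tubs are at scene pixels (335,193) and (364,225), about (0.48,0.00) and (0.49,0.155) in world coordinates. The orange and red ones are decoys. The tray is at (280,155) and the pin at (252,230).

```bash
python3 - <<'E'
from h import *
print(move(.47,.09,.27)); print(np.array(ctrl.camera_model('wrist')['tool_from_camera']).round(3))
E
```

```text
[-409.5 -402.3  -38.7]
[[-0.001 -0.949 -0.315  0.08 ]
 [ 1.    -0.001 -0.     0.   ]
 [-0.    -0.315  0.949 -0.142]
 [ 0.     0.     0.     1.   ]]
```

```bash
python3 -m crank '-29 -28 -5 3;-58 -57 -10 6;-87 -86 -15 10;-116 -115 -20 15;-145 -144 -25 20;-174 -172 -30 20;-203 -200 -35 20;-230 -226 -39 20' 0; python3 - <<'E'
from h import *
print(move(.47,.09,.27))
E
```

```text
t: 1.37
tool_pos: [0.3635, 0.3158, 0.271]
eef_rot: [[-0.762, 0.647, 0.001], [0.647, 0.762, 0.0], [-0.001, 0.001, -1.0]]
force: [0.4, 0.8, 0.0]
gripper_width: -0.002
gripper_force: 0.0
[-227.3 -103.3    1. ]
```

```bash
python3 -m crank '-37 -17 0 0;-75 -34 0 0;-113 -51 0 0;-151 -69 0 0;-189 -86 0 0;-227 -103 0 0;-227 -103 0 0;-227 -103 0 0'; cat > loc.py <<'E'
from h import *
import sys
np.set_printoptions(precision=4,suppress=True)
def lids(n):
    im,P=snap('wrist'); save(im,n); out=[]
    for r in ctrl.regions_of('wrist','tub_a'):
        m=r['pixels']&~np.isnan(P[...,0]); 
        if m.sum()<50: continue
        col=im[m].mean(0); p=P[m]; z=np.percentile(p[:,2],95); t=p[p[:,2]>z-.006]
        (cx,cy),R=cv2.minEnclosingCircle((t[:,:2]*1000).astype(np.float32))
        print(round(r['score'],2),np.array(r['bbox']).round(),'rgb',col.round(),'top',np.median(t,0),'mid',(t[:,:2].max(0)+t[:,:2].min(0))/2,'circ',round(cx),round(cy),round(R,1),'zmax',z)
    return im,P
if __name__=='__main__': lids(sys.argv[1])
E
python3 loc.py w1
```

```text
t: 2.03
tool_pos: [0.47, 0.0904, 0.2704]
eef_rot: [[-0.76, 0.65, -0.0], [0.65, 0.76, 0.0], [0.0, 0.0, -1.0]]
force: [-0.8, -0.3, -0.8]
gripper_width: 0.002
gripper_force: 0.0
0.92 [310.  71.  51.  56.] rgb [250. 154.  83.] top [0.3783 0.1582 0.0574] mid [0.3786 0.158 ] circ 379 158 25.7 zmax 0.05873663219848733
0.91 [422.  76.  59.  52.] rgb [209.  69.  60.] top [0.4624 0.2493 0.0573] mid [0.4636 0.2498] circ 463 250 26.2 zmax 0.058684050604051324
0.68 [368. 148.  51.  50.] rgb [218. 206. 192.] top [0.4854 0.1525 0.0617] mid [0.4862 0.152 ] circ 487 152 25.8 zmax 0.06300622667499715
0.61 [270. 217.  44.  52.] rgb [221. 207. 194.] top [0.4767 0.0041 0.0619] mid [0.4776 0.0025] circ 477 2 26.0 zmax 0.06312523745383784
0.46 [550. 133. 105.  84.] rgb [164. 114.  78.] top [0.6138 0.3353 0.0531] mid [0.6172 0.3359] circ 617 336 50.1 zmax 0.05434799504444116
```

View pics/w1.png

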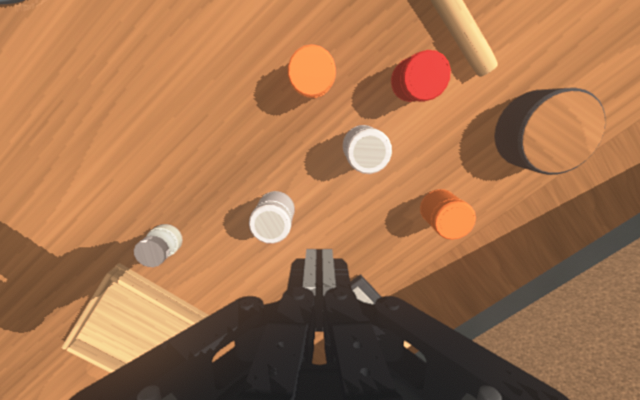

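The picture shows grey tubs at (368,148) and (270,217), matching my fits of (0.4865,0.152) and (0.477,0.002). Both lids are about 5 mm proud. Next I'll go above tub 2 with the fingers shut.

```bash
python3 -m crank '5 12 37 0;11 23 73 0;17 35 110 0;22 46 145 0;27 57 180 0;27 57 190 0;27 57 195 0;27 57 195 0'
```

```text
t: 2.8
tool_pos: [0.4851, 0.1538, 0.0753]
eef_rot: [[-0.763, 0.646, -0.001], [0.646, 0.763, -0.0], [0.001, -0.001, -1.0]]
force: [0.1, -0.3, -0.1]
gripper_width: 0.001
gripper_force: 0.0
```

```bash
python3 -m crank '0 0 4 0;0 0 8 0;0 0 11 0;0 0 13 0;0 0 15 0;0 0 17 0;0 0 18 0;0 0 18 0'
```

```text
t: 3.47
tool_pos: [0.4862, 0.153, 0.058]
eef_rot: [[-0.762, 0.647, 0.001], [0.647, 0.762, -0.0], [-0.001, 0.0, -1.0]]
force: [-0.1, -0.2, 3.9]
gripper_width: 0.003
gripper_force: 2.1
```

```bash
python3 -m crank '0 0 0.5 0;0 0 1 0;0 0 1 0'; python3 -m crank '0 0 0.5 0;0 0 1 0;0 0 1 0'
```

```text
t: 3.72
tool_pos: [0.4864, 0.153, 0.058]
eef_rot: [[-0.762, 0.647, 0.001], [0.647, 0.762, -0.0], [-0.001, 0.0, -1.0]]
force: [-4.3, -1.6, 11.7]
gripper_width: 0.002
gripper_force: 6.0
t: 3.97
tool_pos: [0.4866, 0.1531, 0.0579]
eef_rot: [[-0.763, 0.647, 0.0], [0.647, 0.763, -0.0], [-0.001, -0.0, -1.0]]
force: [-8.1, -1.0, 19.0]
gripper_width: -0.001
gripper_force: 9.7
```

```bash
python3 -m crank '0 0 -20 0;-18 -24 -25 0;-41 -55 -25 0;-64 -86 -25 0;-82 -110 -25 0;-90 -121 -22 0;-90 -121 -20 0;-90 -121 -20 0';  python3 -m crank '0 0 4 0;0 0 8 0;0 0 11 0;0 0 13 0;0 0 15 0;0 0 17 0;0 0 18 0;0 0 18 0'
```

```text
t: 4.63
tool_pos: [0.4756, 0.0023, 0.0749]
eef_rot: [[-0.761, 0.649, -0.001], [0.649, 0.761, 0.0], [0.001, -0.0, -1.0]]
force: [0.7, 0.2, -0.2]
gripper_width: 0.002
gripper_force: 0.0
t: 5.3
tool_pos: [0.4761, 0.0035, 0.0581]
eef_rot: [[-0.763, 0.646, -0.001], [0.646, 0.763, 0.001], [0.001, -0.0, -1.0]]
force: [-4.2, 2.2, 10.2]
gripper_width: -0.001
gripper_force: 4.9
```

```bash
python3 -m crank '0 0 0.7 0;0 0 1.5 0;0 0 1.5 0';  python3 -m crank '0 0 -20 0;0 0 -40 0;0 0 -80 0;0 0 -110 0;0 0 -110 0' 1; python3 loc.py w2
```

```text
t: 5.55
tool_pos: [0.4765, 0.0034, 0.0581]
eef_rot: [[-0.763, 0.646, -0.001], [0.646, 0.763, 0.001], [0.002, -0.0, -1.0]]
force: [-9.4, 3.4, 21.3]
gripper_width: -0.001
gripper_force: 10.9
t: 5.97
tool_pos: [0.4802, 0.0023, 0.1726]
eef_rot: [[-0.763, 0.646, 0.012], [0.646, 0.763, -0.003], [-0.011, 0.006, -1.0]]
force: [0.5, -1.0, 1.2]
gripper_width: 0.707
gripper_force: 0.0
0.94 [532.  12.  80.  25.] rgb [110.  36.  30.] top [0.4801 0.2317 0.0558] mid [0.4788 0.2329] circ 479 233 12.5 zmax 0.056757076172581244
0.91 [377.  10.  51.  20.] rgb [127.  68.  35.] top [0.3976 0.1402 0.0454] mid [0.3964 0.1413] circ 396 141 9.5 zmax 0.04554520253916329
0.87 [557. 188. 104.  70.] rgb [194. 107.  57.] top [0.6237 0.1799 0.0574] mid [0.6263 0.1811] circ 627 181 26.6 zmax 0.0584001806734711
0.82 [315. 187.  56.  67.] rgb [214. 199. 186.] top [0.4766 0.0034 0.0574] mid [0.4777 0.0025] circ 478 2 26.0 zmax 0.058482687927488085
0.62 [457.  86.  87.  73.] rgb [197. 185. 173.] top [0.4857 0.1515 0.0574] mid [0.4871 0.152 ] circ 488 152 26.4 zmax 0.0585648145291094
```

Both lids now measure home, with tops at about 58 mm, the same as the decoys. I'll descend on tub 1 at (0.4775,0.0025).

```bash
python3 -m crank '0 0 20 0;0 0 20 0;0 0 20 0;0 0 20 0' 1; python3 - <<'E'
from h import *
print(move(.4775,.0025,.005))
E
```

```text
t: 6.4
tool_pos: [0.4753, 0.003, 0.1449]
eef_rot: [[-0.762, 0.647, -0.002], [0.647, 0.762, 0.001], [0.002, -0.001, -1.0]]
force: [0.2, -1.0, -0.0]
gripper_width: 0.995
gripper_force: 0.0
[ -2.3   1.2 139.8]
```

```bash
python3 -m crank '-2 1 35 0;-2 1 70 0;-2 1 95 0;-2 1 115 0;-2 1 130 0;-2 1 140 0;-2 1 140 0'; python3 -m crank '0 0 0 0;0 0 0 0;0 0 0 0;0 0 0 0;0 0 0 0;0 0 0 0' 0 50
```

```text
t: 6.98
tool_pos: [0.4768, 0.0025, 0.004]
eef_rot: [[-0.762, 0.647, -0.004], [0.647, 0.762, 0.001], [0.003, -0.002, -1.0]]
force: [-0.3, -0.9, -0.7]
gripper_width: 1.001
gripper_force: 0.0
t: 7.48
tool_pos: [0.4796, 0.0019, 0.0075]
eef_rot: [[-0.762, 0.647, 0.003], [0.647, 0.762, -0.001], [-0.003, 0.001, -1.0]]
force: [0.2, 0.6, 6.3]
gripper_width: 0.599
gripper_force: 52.5
```

```bash
python3 -m crank '0 0 -10 0;0 0 -30 0;0 0 -55 0;0 0 -80 0;0 0 -95 0;0 0 -100 0;0 0 -100 0;0 0 -100 0'; python3 -m crank '0 0 0 0;0 0 0 0;0 0 0 0;0 0 0 0'; python3 -m crank '0 0 0 0;0 0 0 0;0 0 0 0;0 0 0 0'
```

```text
t: 8.15
tool_pos: [0.4776, 0.0023, 0.1054]
eef_rot: [[-0.762, 0.647, -0.001], [0.647, 0.762, 0.0], [0.0, -0.0, -1.0]]
force: [-0.8, -0.5, -1.3]
gripper_width: 0.599
gripper_force: 52.4
t: 8.48
tool_pos: [0.4776, 0.0023, 0.105]
eef_rot: [[-0.762, 0.647, -0.002], [0.647, 0.762, 0.0], [0.001, -0.001, -1.0]]
force: [0.1, -0.2, -0.7]
gripper_width: 0.597
gripper_force: 52.4
t: 8.82
tool_pos: [0.4782, 0.0022, 0.1058]
eef_rot: [[-0.762, 0.647, 0.0], [0.647, 0.762, -0.0], [-0.0, 0.0, -1.0]]
force: [0.2, -0.1, -1.2]
gripper_width: 0.597
gripper_force: 52.4
```

Tub 1 weighs about 1.1 N, so it is the nylon one. I'll carry it to the tray centre, about (0.497,-0.303).

```bash
python3 -m crank '-15 -16 0 0;-40 -41 0 0;-67 -70 0 0;-94 -98 0 0;-121 -126 0 0;-148 -154 0 0;-175 -182 0 0;-198 -205 0 0'; python3 -m crank '-10 -11 0 0;-14 -15 10 0;-14 -15 30 0;-14 -15 50 0;-14 -15 50 0;-14 -15 50 0'; python3 - <<'E'
from h import *
im,P=snap('wrist'); save(im,'w3')
print(move(.497,-.303,.018))
for c in ('scene',):
    im,P=snap(c); r=ctrl.regions_of(c,'tray')[0]; m=r['pixels']; p=P[m]; p=p[(p[:,2]>.024)&(p[:,2]<.036)]
    print(r['score'],cv2.minAreaRect((p[:,:2]*1000).astype(np.float32)))
E
```

```text
t: 9.48
tool_pos: [0.4963, -0.285, 0.106]
eef_rot: [[-0.762, 0.648, 0.0], [0.648, 0.762, -0.001], [-0.001, -0.0, -1.0]]
force: [0.7, 0.2, -2.0]
gripper_width: 0.595
gripper_force: 52.6
t: 9.98
tool_pos: [0.4963, -0.3004, 0.054]
eef_rot: [[-0.763, 0.646, -0.003], [0.646, 0.763, 0.003], [0.005, 0.0, -1.0]]
force: [-0.6, -0.2, -1.8]
gripper_width: 0.601
gripper_force: 52.6
[-0.8 -1.4 37.5]
0.7 ((496.9176025390625, -300.0870666503906), (194.39202880859375, 172.01751708984375), 12.305922508239746)
```

View pics/w3.png

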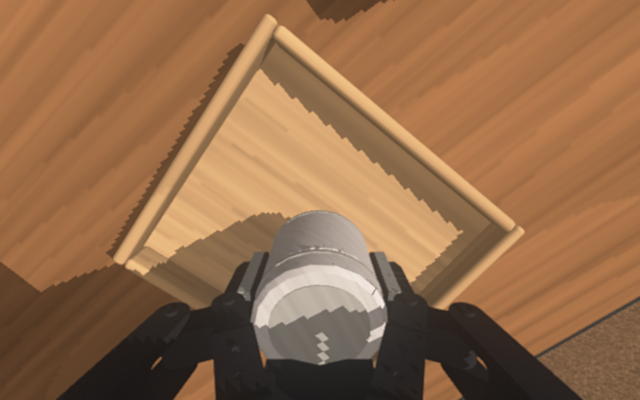

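The tub is held square over the tray, around pixel (320,290), with the tray rim clear of it. Now I'll lower it.

```bash
python3 -m crank '0 0 12 0;0 0 22 0;0 0 29 0;0 0 33 0;0 0 35 0;0 0 36 0;0 0 36 0;0 0 36 0'
```

```text
t: 10.8
tool_pos: [0.4976, -0.303, 0.0201]
eef_rot: [[-0.762, 0.647, 0.0], [0.647, 0.762, -0.0], [-0.001, 0.0, -1.0]]
force: [-0.8, 0.3, -0.4]
gripper_width: 0.598
gripper_force: 52.6
```

```bash
python3 -m crank '0 0 0.5 0;0 0 1 0;0 0 1.5 0;0 0 1.5 0'
```

```text
t: 11.13
tool_pos: [0.4974, -0.3027, 0.0183]
eef_rot: [[-0.762, 0.647, 0.0], [0.647, 0.762, -0.0], [-0.0, 0.0, -1.0]]
force: [-0.5, 0.0, -1.5]
gripper_width: 0.598
gripper_force: 52.6
```

```bash
python3 -m crank '0 0 0.5 0;0 0 1 0;0 0 1.5 0;0 0 1.5 0'; python3 -m crank '0 0 0.5 0;0 0 1 0;0 0 1 0;0 0 1 0'
```

```text
t: 11.47
tool_pos: [0.4973, -0.3027, 0.0166]
eef_rot: [[-0.762, 0.647, -0.0], [0.647, 0.762, 0.0], [0.0, -0.0, -1.0]]
force: [-0.2, 0.3, -1.9]
gripper_width: 0.595
gripper_force: 52.6
t: 11.8
tool_pos: [0.4973, -0.3027, 0.0157]
eef_rot: [[-0.762, 0.647, -0.0], [0.647, 0.762, 0.0], [0.0, 0.0, -1.0]]
force: [-0.9, 0.1, -1.9]
gripper_width: 0.596
gripper_force: 52.6
```

```bash
python3 -m crank '0 0 0.5 0;0 0 1 0;0 0 1.5 0;0 0 1.5 0'; python3 -m crank '0 0 0.5 0;0 0 1 0;0 0 1 0;0 0 1 0'
```

```text
t: 12.13
tool_pos: [0.4974, -0.3028, 0.0155]
eef_rot: [[-0.762, 0.647, -0.001], [0.647, 0.762, 0.0], [0.001, -0.0, -1.0]]
force: [-4.8, 4.1, 8.2]
gripper_width: 0.602
gripper_force: 53.5
t: 12.47
tool_pos: [0.4974, -0.3028, 0.0155]
eef_rot: [[-0.763, 0.647, -0.001], [0.647, 0.763, 0.001], [0.001, -0.0, -1.0]]
force: [-7.3, 5.0, 15.8]
gripper_width: 0.601
gripper_force: 54.1
```

```bash
python3 -m crank '0 0 -1 0;0 0 -2 0;0 0 -2 0'; python3 -m crank '0 0 -2 0;0 0 -2 0;0 0 -2 0;0 0 -2 0;0 0 -2 0;0 0 -2 0' 1;  python3 -m crank '0 0 -15 0;0 0 -45 0;0 0 -80 0;0 0 -115 0;0 0 -130 0;0 0 -130 0;0 0 -130 0;0 0 -130 0'; python3 - <<'E'
from h import *
for i in range(2): im,P=snap('wrist')
save(im,'w4')
for c in ('wrist',):
    for r in ctrl.regions_of(c,'tub_a')[:2]:
        p=P[r['pixels']]; print(r['score'],np.nanpercentile(p,3,axis=0).round(3),np.nanpercentile(p,97,axis=0).round(3))
print(move(.487,.152,.145),ctrl.observe()['t'])
E
```

```text
t: 12.72
tool_pos: [0.4976, -0.3029, 0.0155]
eef_rot: [[-0.762, 0.647, 0.001], [0.647, 0.762, -0.0], [-0.001, 0.0, -1.0]]
force: [-0.0, 1.2, 3.1]
gripper_width: 0.601
gripper_force: 53.1
t: 13.22
tool_pos: [0.4974, -0.3027, 0.0172]
eef_rot: [[-0.762, 0.647, -0.0], [0.647, 0.762, 0.0], [0.0, -0.0, -1.0]]
force: [-0.4, -0.4, 0.1]
gripper_width: 0.997
gripper_force: 0.0
t: 13.88
tool_pos: [0.4967, -0.3021, 0.1458]
eef_rot: [[-0.762, 0.647, -0.002], [0.647, 0.762, 0.002], [0.002, 0.0, -1.0]]
force: [-0.2, 0.4, -0.6]
gripper_width: 0.999
gripper_force: 0.0
0.55 [ 0.471 -0.324  0.009] [ 0.518 -0.277  0.067]
[301.  339.9   1.4] 14.0333
```

View pics/w4.png

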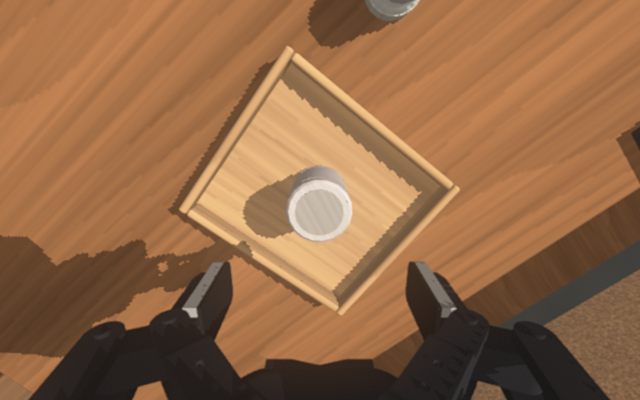

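The lighter tub stands upright in the tray at pixel (320,205), with its lid on at 66 mm = 58+8. Next is tub 2.

```bash
python3 -m crank '-0 0 0 0;25 28 0 0;52 59 0 0;79 89 0 0;106 120 0 0;133 150 0 0;160 181 0 0;187 211 0 0'; python3 -m crank '27 31 0 0;54 61 0 0;81 92 0 0;103 117 0 0;114 129 0 0;114 129 0 0;114 129 0 0;114 129 0 0'; python3 loc.py w5; python3 - <<'E'
from h import *
print(move(.4870,.152,.005))
E
```

```text
t: 14.7
tool_pos: [0.4907, -0.0189, 0.1468]
eef_rot: [[-0.762, 0.647, -0.001], [0.647, 0.762, 0.0], [0.001, -0.0, -1.0]]
force: [0.4, 1.1, 0.8]
gripper_width: 0.996
gripper_force: 0.0
t: 15.37
tool_pos: [0.4878, 0.1506, 0.1469]
eef_rot: [[-0.762, 0.647, -0.001], [0.647, 0.762, -0.0], [0.0, -0.001, -1.0]]
force: [0.4, -0.7, -0.5]
gripper_width: 1.0
gripper_force: 0.0
0.96 [235.  93.  84.  77.] rgb [246. 147.  79.] top [0.3783 0.1592 0.0573] mid [0.3786 0.158 ] circ 379 158 26.1 zmax 0.058528717891914106
0.95 [397.  98.  80.  77.] rgb [219.  69.  61.] top [0.4625 0.2499 0.0574] mid [0.4633 0.25  ] circ 463 250 25.9 zmax 0.058600038266294376
0.9 [319. 198.  67.  75.] rgb [220. 207. 194.] top [0.4856 0.1534 0.0573] mid [0.4869 0.1524] circ 487 152 26.0 zmax 0.0584686677532062
0.7 [434. 279.  73.  66.] rgb [199. 111.  60.] top [0.6236 0.1979 0.0572] mid [0.5784 0.1964] circ 578 191 69.9 zmax 0.058019900075811856
[  2.    0.8 142.1]
```

```bash
python3 -m crank '1 1 35 0;2 1 70 0;2 1 95 0;2 1 115 0;2 1 130 0;2 1 140 0;2 1 141 0;2 1 141 0'; python3 -m crank '0 0 0 0;0 0 0 0;0 0 0 0;0 0 0 0;0 0 0 0;0 0 0 0' 0 60; python3 -m crank '0 0 -10 0;0 0 -30 0;0 0 -55 0;0 0 -80 0;0 0 -105 0;0 0 -120 0;0 0 -120 0;0 0 -120 0'; python3 -m crank '0 0 0 0;0 0 0 0;0 0 0 0'; python3 - <<'E'
from h import *
np.set_printoptions(precision=4,suppress=True)
for c in ('scene','side'):
    im,P=snap(c); r=ctrl.regions_of(c,'pin')[0]; m=r['pixels']
    b=r['bbox']; p=P[m]; col=im[m].astype(int)
    sat=col.max(1)-col.min(1)
    k=(p[:,2]>.012)&(p[:,2]<.022)&(sat<40)&(col.min(1)>100)
    print(c,k.sum(),p[k].mean(0),cv2.minAreaRect((p[k][:,:2]*1000).astype(np.float32)))
    x,y=int(b[0]),int(b[1]); save(cv2.resize(im[max(y-60,0):y+60,x-80:x+80],(480,360)),'pin_'+c)
E
```

```text
t: 16.13
tool_pos: [0.4872, 0.1527, 0.0062]
eef_rot: [[-0.762, 0.648, -0.001], [0.648, 0.762, -0.0], [0.0, -0.0, -1.0]]
force: [0.2, -1.2, 0.2]
gripper_width: 1.002
gripper_force: 0.0
t: 16.63
tool_pos: [0.4879, 0.1531, 0.0078]
eef_rot: [[-0.763, 0.647, 0.001], [0.647, 0.763, -0.001], [-0.001, 0.0, -1.0]]
force: [-2.5, -2.0, 6.4]
gripper_width: 0.589
gripper_force: 62.3
t: 17.3
tool_pos: [0.4871, 0.1534, 0.1268]
eef_rot: [[-0.762, 0.647, 0.001], [0.647, 0.762, 0.0], [-0.001, 0.001, -1.0]]
force: [-0.3, -0.2, -5.6]
gripper_width: 0.591
gripper_force: 63.7
t: 17.55
tool_pos: [0.4859, 0.1532, 0.1246]
eef_rot: [[-0.762, 0.647, -0.003], [0.647, 0.762, -0.0], [0.002, -0.002, -1.0]]
force: [0.2, -1.0, -4.0]
gripper_width: 0.589
gripper_force: 63.7
scene 220 [ 0.6672 -0.0055  0.0178] ((665.6200561523438, -9.245256423950195), (43.26487350463867, 59.32410430908203), 0.6657798290252686)
side 203 [ 0.6647 -0.0088  0.0158] ((666.85791015625, -7.214242935180664), (44.846778869628906, 53.163002014160156), 0.25079041719436646)
```

View pics/pin_side.png

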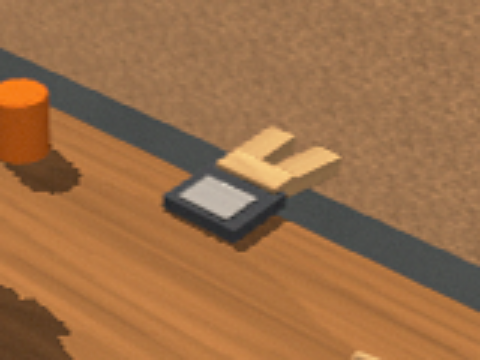

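Tub 2 weighs about 4–5 N, so it is the steel one. The anvil plate shows at (218,198) in the crop, about (0.666,-0.008) in world coordinates, at height 17 mm as expected.

```bash
python3 -m crank '-10 0 -6 0;-30 -1 -12 0;-65 -1 -18 0;-100 -2 -22 0;-135 -3 -25 0;-170 -4 -25 0;-205 -5 -25 0;-230 -6 -25 0'; python3 -m crank '-8 0 0 0;-11 0 0 0;-11 0 0 0;-11 0 0 0;-11 0 0 0;-11 0 0 0;-11 0 0 0;-11 0 0 0'; python3 - <<'E'
from h import *
im,P=snap('wrist'); save(im,'w6'); print(move(.666,-.0075,.15))
for c in ('scene',):
    im,P=snap(c); save(im,'end')
    for r in ctrl.regions_of(c,'tub_a'):
        p=P[r['pixels']]; print(round(r['score'],2),im[r['pixels']].mean(0).round(),np.nanpercentile(p,3,axis=0).round(3),np.nanpercentile(p,97,axis=0).round(3))
E
```

```text
t: 18.42
tool_pos: [0.6611, -0.0033, 0.1519]
eef_rot: [[-0.761, 0.648, 0.002], [0.648, 0.761, -0.001], [-0.002, 0.0, -1.0]]
force: [0.9, 0.6, -3.2]
gripper_width: 0.593
gripper_force: 63.7
t: 19.08
tool_pos: [0.6667, -0.0067, 0.1515]
eef_rot: [[-0.763, 0.647, 0.0], [0.647, 0.763, -0.0], [-0.0, 0.0, -1.0]]
force: [0.0, -0.5, -4.2]
gripper_width: 0.587
gripper_force: 63.7
[ 0.1 -1.   1.5]
0.96 [215. 110.  41.] [0.359 0.141 0.003] [0.405 0.185 0.061]
0.67 [182.  42.  35.] [0.406 0.207 0.001] [0.49  0.276 0.061]
0.6 [193. 184. 174.] [ 0.646 -0.008  0.147] [0.689 0.021 0.204]
0.59 [133. 126. 119.] [ 0.476 -0.317  0.01 ] [ 0.521 -0.272  0.069]
0.59 [203. 195. 185.] [ 0.645 -0.011  0.192] [0.67  0.021 0.204]
```

View pics/end.png

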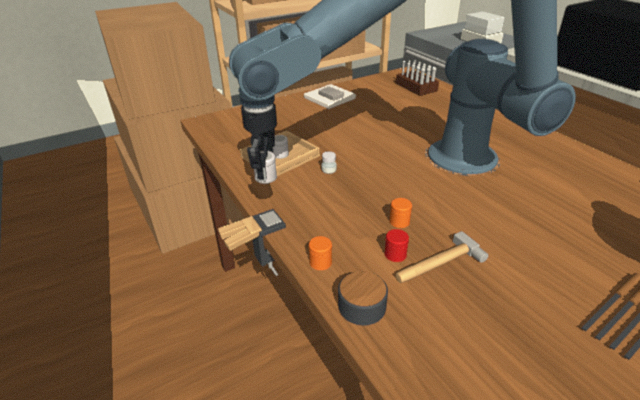

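The heavy tub is held upright at (265,165) above the anvil. The light one stands in the tray at (282,147), and the other tools haven't moved.

```bash
python3 -c "
from bench import ctrl
print(ctrl.job_done())"
```

```text
the job is handed in; nothing more can be done
None
```

I handed in the job at about 19 s of robot time; no verdict came back. Both lids are pressed home, the lighter tub (about 1–2 N felt) stands in the tray, and the heavier one (about 4–5 N) is held upright and still about 14 cm above the bench, over the anvil plate.

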